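# Stop the clock and sound the horn at the scorer's desk

### The job

The period is over: with the fingertips, gently press the long bar-shaped key (clock stop) all the way down, where it stays by itself, and only then, as gently, press the large round key (the horn), hold it well down for about a second, let it spring back up and withdraw. Do not touch the boxes or keys with the small round, square and plus-shaped caps, do not lift, tip or shove any key box, and leave everything else on the desk where it is.

Things in the scene. Friction and masses are not known exactly. Their poses are not given: they have to be found in the camera images.
- bar_box: grey desk box 84 x 84 x 34 mm on rubber feet, about 0.8 kg, standing loose; origin under its centre, on the desk. Carries the key shaped as a long narrow black bar, 66 mm long (box x) by 18 mm wide (box y). The five boxes may stand in any of five places, turned up to 0.4 rad. Clock-stop key: to be pressed first.
- bar_top (a point): centre of the top face of this key (long narrow black bar, 66 mm long (box x) by 18 mm wide (box y)), 54 mm above the desk when up, 44 mm when fully down; z up, x and y along the box's sides. The cap stands 20 mm above its box when up; it sits on a rubber cushion that gives 1 mm per 4 N of push (up to 5 mm), on top of the key's own travel. Clock-stop key: to be pressed first.
- bar_key (a joint): Travel of the long narrow black bar, 66 mm long (box x) by 18 mm wide (box y). Latching key: travel 10 mm, no spring, about 4 N of friction all the way, then a stop; stays where it is left. 0 = up, 0.010 m = fully down.
- dome_box: grey desk box 84 x 84 x 34 mm on rubber feet, about 0.8 kg, standing loose; origin under its centre, on the desk. Carries the key shaped as a LARGE round black cap, 46 mm across, slightly domed. The five boxes may stand in any of five places, turned up to 0.4 rad. Horn key: to be pressed second.
- dome_top (a point): centre of the top face of this key (LARGE round black cap, 46 mm across, slightly domed), 54 mm above the desk when up, 44 mm when fully down; z up, x and y along the box's sides. The cap stands 20 mm above its box when up; it sits on a rubber cushion that gives 1 mm per 4 N of push (up to 5 mm), on top of the key's own travel. Horn key: to be pressed second.
- dome_key (a joint): Travel of the LARGE round black cap, 46 mm across, slightly domed. Spring key: travel 10 mm, needs about 1.5 N to start and 4 N at the bottom, then a stop; comes back up when let go; 0 = up, grows to 0.010 m as it is pressed.
- dot_box: grey desk box 84 x 84 x 34 mm on rubber feet, about 0.8 kg, standing loose; origin under its centre, on the desk. Carries the key shaped as a SMALL round black cap, 22 mm across. The five boxes may stand in any of five places, turned up to 0.4 rad. Leave alone.
- dot_top (a point): centre of the top face of this key (SMALL round black cap, 22 mm across), 54 mm above the desk when up, 44 mm when fully down; z up, x and y along the box's sides. The cap stands 20 mm above its box when up; it sits on a rubber cushion that gives 1 mm per 4 N of push (up to 5 mm), on top of the key's own travel. Leave alone.
- dot_key (a joint): Travel of the SMALL round black cap, 22 mm across. Spring key: travel 10 mm, needs about 1.5 N to start and 4 N at the bottom, then a stop; comes back up when let go; 0 = up, grows to 0.010 m as it is pressed.
- square_box: grey desk box 84 x 84 x 34 mm on rubber feet, about 0.8 kg, standing loose; origin under its centre, on the desk. Carries the key shaped as a square black cap, 36 x 36 mm. The five boxes may stand in any of five places, turned up to 0.4 rad. Leave alone.
- square_top (a point): centre of the top face of this key (square black cap, 36 x 36 mm), 54 mm above the desk when up, 44 mm when fully down; z up, x and y along the box's sides. The cap stands 20 mm above its box when up; it sits on a rubber cushion that gives 1 mm per 4 N of push (up to 5 mm), on top of the key's own travel. Leave alone.
- square_key (a joint): Travel of the square black cap, 36 x 36 mm. Spring key: travel 10 mm, needs about 1.5 N to start and 4 N at the bottom, then a stop; comes back up when let go; 0 = up, grows to 0.010 m as it is pressed.
- plus_box: grey desk box 84 x 84 x 34 mm on rubber feet, about 0.8 kg, standing loose; origin under its centre, on the desk. Carries the key shaped as a plus-shaped black cap, two crossed arms 52 x 16 mm. The five boxes may stand in any of five places, turned up to 0.4 rad. Leave alone.
- plus_top (a point): centre of the top face of this key (plus-shaped black cap, two crossed arms 52 x 16 mm), 54 mm above the desk when up, 44 mm when fully down; z up, x and y along the box's sides. The cap stands 20 mm above its box when up; it sits on a rubber cushion that gives 1 mm per 4 N of push (up to 5 mm), on top of the key's own travel. Leave alone.
- plus_key (a joint): Travel of the plus-shaped black cap, two crossed arms 52 x 16 mm. Spring key: travel 10 mm, needs about 1.5 N to start and 4 N at the bottom, then a stop; comes back up when let go; 0 = up, grows to 0.010 m as it is pressed.
- bottle: Bystander: closed drink bottle, 66 mm across, 190 mm tall, upright; origin under its centre. Leave it where it is.
- mug: Bystander: white mug, 80 mm across, 90 mm tall, handle on its +y side; origin under its centre. Leave it where it is.
- phone: Bystander: phone lying flat, 150 (x) x 72 x 9 mm; origin under its centre. Leave it where it is.
- eraser: Bystander: eraser, 55 (x) x 22 x 12 mm; origin under its centre. Leave it where it is.
- stopwatch: Bystander: stopwatch lying flat, 56 mm across, 14 mm thick, crown on its +x side; origin under its centre. Leave it where it is.
- puck: Bystander: black rubber puck lying flat, 76 mm across, 25 mm high; origin under its centre. Leave it where it is.
- marker: Bystander: marker pen lying flat, 130 mm long (x), 14 mm thick; origin under its centre. Leave it where it is.
Mind the look-alikes: they are no part of the job. What is shaped like the bar_box but blue is not meant.

How it is judged:
By the outcome, as a careful person would: the job done as asked, in the order asked, and still so for the second after the job is handed in, with the robot touching nothing.
It also fails if it takes over 42 s, if anything falls off the work surface, if the arm or the gripper's body presses on something with over 40 N, if the wrist force passes 120 N, or if a joint passes its speed limit or range.

### The arm

A 7-joint arm with a two-finger parallel gripper is mounted at the origin on the work surface. World frame = base frame: x ahead of the robot, y to its left, z up, the work surface at z = 0. Lengths are in m, angles in rad, forces in N, time in s.
With the tool pointing down it reaches from about 0.4 to 0.85 m from the base axis. Payload 4.5 kg.
Tool frame: the origin (TCP) lies midway between the tips of the shut fingers; the grasp point (between the pads) lies 19 mm behind it; z points along the fingers, x is the direction in which the jaws open and shut, and the axes are right-handed (so a half turn about z gives the same grasp; the last joint's range is limited). The gripper opens to 88 mm and grips with 3 to 60 N. Pads are 18 mm wide; open, the fingers measure 123 mm over their backs; the gripper's body (75 mm by 187 mm) begins 45 mm behind the grasp point.
Start: joints at [1.374, 0.689, -0.195, 1.565, 0.157, 0.902, -0.215], TCP at [0.143, -0.608, 0.239] pointing down, gripper open.
Joint ranges: [-3.01, 3.01], [-0.46, 2.08], [-1.47, 1.51], [0.13, 2.56], [-1, 4.14], [0.04, 2.09], [-2.66, 2.66]. Speed limits (rad/s): [2.57, 2.57, 3.14, 3.14, 3.14, 3.14, 3.14].

### API

Orientations are given as a unit quaternion [x, y, z, w].
In Python, from plant import r gives the robot as it stands. The module is installed in compiled form; this text tells all that it offers.
- The arm moves only by the tool play_rows, never from a script. Its argument "increments" is a list of rows, each a list of 7 numbers: the opening, from 0 (shut) to 1 (fully open), then the shift along the tool's x, y, z in mm, then the turn, a rotation vector about the tool's x, y, z in rad. In form: [[hand, dx, dy, dz, wx, wy, wz], ...]. A call has exactly 8 rows; each row shifts and turns the pose as measured when the row begins, along the tool's axes as they then stand; what a row does not reach is not made up. A row lasts 1/8 s, in which the tool goes at most 62.5 mm and 10.7 degrees, less where a joint would pass 70% of its speed; a pose out of reach is approached as far as the arm can. A call is refused whole if a number of a shift passes 62.5 or a number of a turn 0.188, either way. A call with a gripper value outside its range is refused whole. The fingers move at their own pace and stop on an object; "grip_force" is the grip in N (left out, the last holds). Time passes only in rows, so rows that do not move let the fingers close, or fill a call up. It gives the time, the measured TCP pose, the force and the opening at its end, in the units of the state.
- r.get_state(): the state, without advancing time (a new reading comes with each control period).
- r.snapshot(name): name is "scene" or "top"; returns the picture (400x640x3 uint8, red, green, blue); there is no depth.
- r.get_calibration(name): a dict with "fx", "fy", "cx", "cy" (pixels), "dist" ([k1, k2, p1, p2, k3] as OpenCV has them; the pictures are not rectified), "R" (3x3) and "t" (3): a world point X has camera coordinates R X + t. Camera axes: x right, y down, z forward; pixel columns grow to the right and rows downward; lengths in m; the calibration is good to about 2 mm. A picture is of the moment at which its call begins. get_calibration takes no time and is no camera call.
- r.finish_job(): hands the job in, once; it reports no verdict.
The state is a dict: "clock": time; "q": joint angles; "qd": joint speeds; "joint_torque": joint torques, N m; "tool_pos": TCP position; "eef_rot": TCP orientation; "contact_force": force on the tool from outside, world axes, zero at the start; "moment": the same for the moment, N m; "opening": opening from 0.0 (shut) to 1.0 (fully open).
Only numpy, scipy, OpenCV 4.12 (cv2) and the standard library are available. Lean on these libraries where they do the work, as an engineer would, in place of code of your own. Each camera call takes 0.05 s, during which the arm holds its last target.

## Working session

There is one attempt and no reset: what is moved stays moved. The work goes in short steps, Python scripts to look and compute and a tool call to move; the robot and the scene stay as the last step left them, time stands still between calls to the robot, and variables do not carry over. Pictures are saved under pics/ and viewed, and the job is handed in when it is done.

Besides the shell and the picture viewer there is one more tool, called after "Emit:" in YAML: its name, and indented under it one key for each argument. play_rows: Moves the arm, as the interface text tells. Its arguments: {"type":"object","properties":{"increments":{"type":"array"},"grip_force":{"type":"number"}},"required":["increments"]}

```bash
mkdir -p pics; python3 - <<'E'
from plant import r
import cv2
s=r.get_state()
for k,v in s.items(): print(k,v)
for n in("scene","top"):
    im=r.snapshot(n); cv2.imwrite(f"pics/{n}0.png",im[:,:,::-1]); print(n,r.get_calibration(n))
E
```

```text
clock 0.0
q [ 1.37376927  0.68999336 -0.1944938   1.5663421   0.15727972  0.90252313
 -0.21509747]
qd [ 0.00146968 -0.0006324  -0.00029484 -0.00019632  0.00017685  0.00056472
 -0.00015798]
joint_torque [ 4.39632049e-04 -5.27563584e+01 -1.26644455e+00 -1.53430098e+01
 -5.25140378e-02  6.64014588e-03  1.82643021e-04]
tool_pos [ 0.14278588 -0.60781041  0.2379042 ]
eef_rot [ 7.83849038e-01 -6.20950726e-01 -7.76093014e-04 -5.28151619e-04]
contact_force [ 0.53746994 -0.37695959  0.01704452]
moment [-0.02715828 -0.01639727  0.0519677 ]
opening 1.0038191232738813
scene {'fx': 387.35583661352666, 'fy': 387.35583661352666, 'cx': 315.8495028670657, 'cy': 207.70694397865543, 'dist': array([-0.00423521,  0.        ,  0.        ,  0.        ,  0.        ]), 'R': array([[-0.51013613,  0.86007266, -0.0060122 ],
       [ 0.71252564,  0.41868554, -0.56303609],
       [-0.48173473, -0.2915089 , -0.82641044]]), 't': array([ 0.31759443, -0.34540345,  1.62649324])}
top {'fx': 423.33807340338535, 'fy': 423.33807340338535, 'cx': 315.45611586907376, 'cy': 201.58211555258447, 'dist': array([-0.01881011,  0.        ,  0.        ,  0.        ,  0.        ]), 'R': array([[ 0.0184994 , -0.99982745, -0.0016855 ],
       [-0.99892517, -0.01841099, -0.04253864],
       [ 0.04250027,  0.00247063, -0.9990934 ]]), 't': array([-0.02101637,  0.56120518,  1.13438741])}
```

View pics/scene0.png

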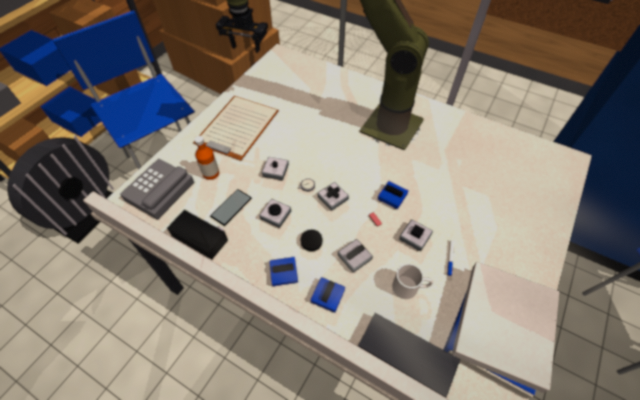

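View pics/top0.png

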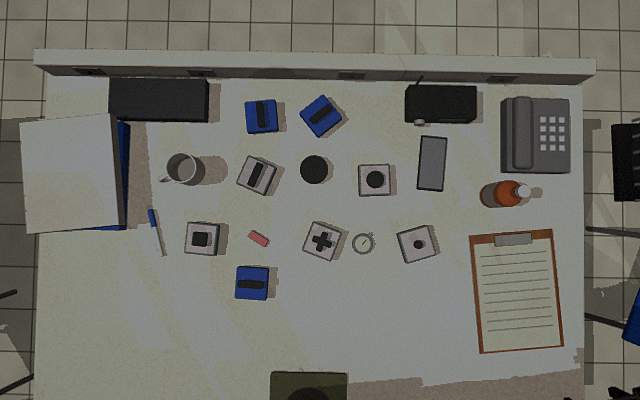

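The top view shows these candidates:
- **Bars:** there is one grey box with a bar at about (257,175). The blue bar boxes at (262,116), (321,116) and (252,283) are look-alikes.
- **Round caps:** there is a large one at (374,180) and a small one at (418,244). The puck is at (314,169).
- **Other keys:** the square cap is at (203,239) and the plus at (322,242).

The grey bar box and the large round cap fit the description. I'll measure both and confirm them in a crop.

```bash
cat > h.py <<'E'
import numpy as np, cv2
from plant import r
def ray(n,uv,z):
    c=r.get_calibration(n);K=np.array([[c['fx'],0,c['cx']],[0,c['fy'],c['cy']],[0,0,1]])
    p=cv2.undistortPoints(np.array(uv,float).reshape(-1,1,2),K,c['dist']).reshape(-1,2)
    d=np.c_[p,np.ones(len(p))]@c['R']; o=-c['R'].T@c['t']
    return o+d*((z-o[2])/d[:,2])[:,None]
def proj(n,X):
    c=r.get_calibration(n);K=np.array([[c['fx'],0,c['cx']],[0,c['fy'],c['cy']],[0,0,1]])
    return cv2.projectPoints(np.array(X,float).reshape(-1,1,3),cv2.Rodrigues(c['R'])[0],c['t'],K,c['dist'])[0].reshape(-1,2)
E
python3 - <<'E'
from h import *
im=cv2.imread('pics/top0.png'); sc=cv2.imread('pics/scene0.png')
g=im.max(axis=2)
for nm,(u,v),rad in(("bar",(257,175),13),("dome",(374,180),14),("dot",(418,244),12),("square",(203,239),12),("plus",(322,242),14)):
    x0,y0=u-rad,v-rad
    p=g[y0:y0+2*rad+1,x0:x0+2*rad+1]
    for th in (40,55,70):
        m=(p<th).astype(np.uint8)
        cs,_=cv2.findContours(m,cv2.RETR_EXTERNAL,cv2.CHAIN_APPROX_NONE)
        if not cs: continue
        c=max(cs,key=cv2.contourArea); (a,b),wh,an=cv2.minAreaRect(c)
        mm=cv2.moments(c)
        if mm['m00']==0: continue
        cen=(mm['m10']/mm['m00']+x0,mm['m01']/mm['m00']+y0)
        box=cv2.boxPoints(((a+x0,b+y0),wh,an)); P=ray("top",box,.054)
        print(nm,th,np.round(cen,1),np.round(wh,1),ray("top",[cen],.054).round(4),"sides",np.linalg.norm(P[1]-P[0]).round(4),np.linalg.norm(P[2]-P[1]).round(4), "ang",np.arctan2(*(P[1]-P[0])[[1,0]]).round(3), "scene",proj("scene",ray("top",[cen],.054)).round(1))
np.set_printoptions(linewidth=250)
print(g[160:192,236:280])
a=cv2.resize(im[140:220,220:420],(800,320),interpolation=cv2.INTER_CUBIC); 
b=cv2.resize(sc[190:280,250:380],(390,270),interpolation=cv2.INTER_CUBIC)
o=np.zeros((590,800,3),np.uint8);o[:320]=a;o[320:,:390]=b;cv2.imwrite('pics/crop1.png',o)
E
```

```text
bar 40 [254.8 174.4] [ 7.6 24.6] [[0.6279 0.1493 0.054 ]] sides 0.0644 0.02 ang -0.393 scene [[355.1 249.7]]
bar 55 [254.9 174.2] [ 7.6 24.8] [[0.6286 0.1491 0.054 ]] sides 0.0649 0.02 ang -0.393 scene [[355.  249.9]]
bar 70 [255.  174.2] [ 8.1 24.7] [[0.6285 0.1487 0.054 ]] sides 0.0648 0.0213 ang -0.401 scene [[354.9 249.8]]
dome 40 [374.8 179. ] [16. 16.] [[ 0.6216 -0.1648  0.054 ]] sides 0.0419 0.042 ang -1.552 scene [[274.6 207.1]]
dome 55 [374.9 179.1] [16. 17.] [[ 0.6214 -0.165   0.054 ]] sides 0.0445 0.042 ang -1.552 scene [[274.6 207.1]]
dome 70 [374.8 179. ] [16. 17.] [[ 0.6218 -0.1648  0.054 ]] sides 0.0445 0.042 ang -1.552 scene [[274.6 207.2]]
dot 40 [417.8 244.2] [7. 8.] [[ 0.4536 -0.2788  0.054 ]] sides 0.0208 0.0181 ang -1.553 scene [[274.6 162.3]]
dot 55 [418.  244.2] [8. 8.] [[ 0.4538 -0.2793  0.054 ]] sides 0.0208 0.0207 ang -1.553 scene [[274.4 162.3]]
dot 70 [418. 244.] [8. 8.] [[ 0.4543 -0.2793  0.054 ]] sides 0.0208 0.0207 ang -1.553 scene [[274.4 162.4]]
square 40 [199.5 238.7] [14.4 14. ] [[0.4575 0.2893 0.054 ]] sides 0.0364 0.0377 ang -0.095 scene [[416.7 229.3]]
square 55 [199.5 238.6] [14. 15.] [[0.4577 0.2893 0.054 ]] sides 0.0392 0.0364 ang -1.552 scene [[416.7 229.4]]
square 70 [199.6 238.7] [14. 15.] [[0.4574 0.289  0.054 ]] sides 0.0392 0.0364 ang -1.552 scene [[416.7 229.3]]
plus 40 [321.5 241.2] [16.6 16.6] [[ 0.4569 -0.0284  0.054 ]] sides 0.043 0.0429 ang -1.135 scene [[332.8 190.1]]
plus 55 [321.6 241.2] [16.6 16.6] [[ 0.4569 -0.0285  0.054 ]] sides 0.043 0.0429 ang -1.135 scene [[332.7 190.1]]
plus 70 [321.5 241.2] [17.5 16.6] [[ 0.4571 -0.0283  0.054 ]] sides 0.043 0.0453 ang -1.135 scene [[332.7 190.2]]
[[136 136 136 ... 140 139 140]
 [133 139 139 ... 133 141 137]
 [136 148 141 ... 139 140 140]
 ...
 [138 140 140 ... 146 140 141]
 [136 139 141 ... 141 139 137]
 [138 139 139 ... 139 145 141]]
```

View pics/crop1.png

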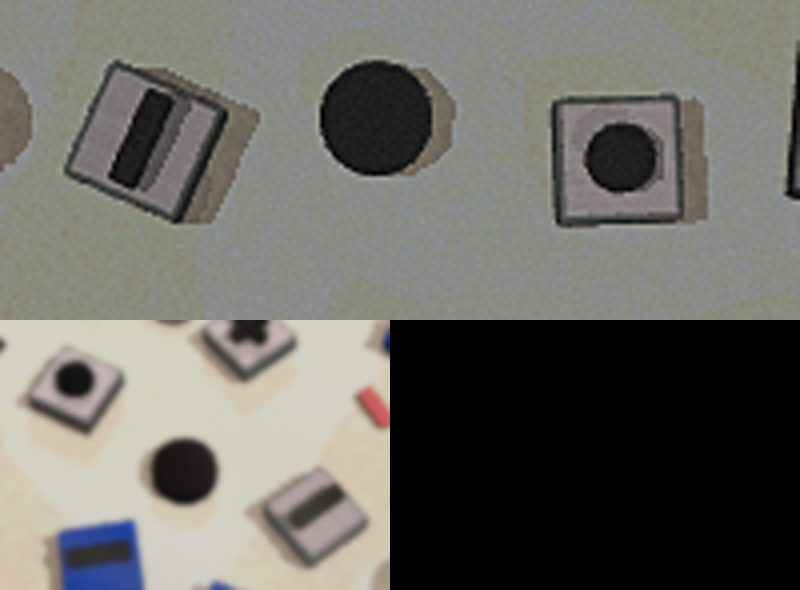

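The crop confirms it: grey bar box at crop (145,140), large dome at crop (620,158), blue boxes excluded. Next I'll cross-check against the scene view and triangulate.

```bash
python3 - <<'E'
from h import *
sc=cv2.imread('pics/scene0.png').max(axis=2)
im=cv2.imread('pics/top0.png').max(axis=2)
def cen(g,u,v,rad,th):
    p=g[v-rad:v+rad+1,u-rad:u+rad+1]
    cs,_=cv2.findContours((p<th).astype(np.uint8),0,cv2.CHAIN_APPROX_NONE)
    c=max(cs,key=cv2.contourArea); m=cv2.moments(c); return (m['m10']/m['m00']+u-rad,m['m01']/m['m00']+v-rad),m['m00'],cv2.minAreaRect(c)
def oR(n,uv):
    P=ray(n,[uv],.0)[0];Q=ray(n,[uv],.5)[0]; return P,(Q-P)/np.linalg.norm(Q-P)
for nm,a,b,rs in(("bar",(257,175),(355,252),12),("dome",(374,180),(275,210),9),("puck",(314,169),(311,240),13),("square",(203,239),(417,231),8),("plus",(322,242),(333,194),10)):
    ct=cen(im,*a,15 if nm!='bar' else 13,60)[0]
    for th in(80,100,120):
        cs=cen(sc,*b,rs,th)
        P,d=oR("top",ct);Q,e=oR("scene",cs[0])
        s=np.linalg.lstsq(np.c_[d,-e],Q-P,rcond=None)[0]
        X1=P+s[0]*d;X2=Q+s[1]*e
        z=.054 if nm!='puck' else .025
        print(nm,th,np.round(cs[0],1),cs[1],"tri",((X1+X2)/2).round(4),"gap",np.linalg.norm(X1-X2).round(4),"top@z",ray("top",[ct],z)[0].round(4),"scene@z",ray("scene",[cs[0]],z)[0].round(4))
E
```

```text
bar 80 [355.  251.7] 76.0 tri [0.6295 0.1505 0.0447] gap 0.0 top@z [0.6285 0.1491 0.054 ] scene@z [0.6343 0.1521 0.054 ]
bar 100 [354.6 251.7] 99.0 tri [0.6298 0.15   0.0442] gap 0.0012 top@z [0.6285 0.1491 0.054 ] scene@z [0.6351 0.1513 0.054 ]
bar 120 [352.8 253.3] 153.5 tri [0.6321 0.1487 0.0356] gap 0.0071 top@z [0.6285 0.1491 0.054 ] scene@z [0.6431 0.1489 0.054 ]
dome 80 [274.4 209.3] 92.0 tri [ 0.6228 -0.1666  0.0408] gap 0.0002 top@z [ 0.6215 -0.1649  0.054 ] scene@z [ 0.6295 -0.1604  0.054 ]
dome 100 [274.4 209.6] 102.5 tri [ 0.6229 -0.1667  0.0395] gap 0.0004 top@z [ 0.6215 -0.1649  0.054 ] scene@z [ 0.6302 -0.1598  0.054 ]
dome 120 [274.3 209.6] 116.0 tri [ 0.623  -0.167   0.0392] gap 0.0001 top@z [ 0.6215 -0.1649  0.054 ] scene@z [ 0.6306 -0.1602  0.054 ]
puck 80 [310.8 240.1] 324.5 tri [ 0.6494 -0.0039  0.0118] gap 0.0002 top@z [ 0.6479 -0.004   0.025 ] scene@z [6.557e-01 3.000e-04 2.500e-02]
puck 100 [310.8 240.1] 345.5 tri [ 0.6494 -0.0039  0.0118] gap 0.0001 top@z [ 0.6479 -0.004   0.025 ] scene@z [6.557e-01 2.000e-04 2.500e-02]
puck 120 [310.6 240.2] 363.0 tri [ 0.64
[... 195 characters left out ...]
.054 ] scene@z [0.4647 0.2921 0.054 ]
square 100 [416.5 231.2] 106.5 tri [0.4574 0.2915 0.0436] gap 0.0014 top@z [0.4576 0.2893 0.054 ] scene@z [0.4647 0.2915 0.054 ]
square 120 [416.4 231.3] 124.5 tri [0.4575 0.2914 0.0435] gap 0.0017 top@z [0.4576 0.2893 0.054 ] scene@z [0.4649 0.2912 0.054 ]
plus 80 [332.5 192. ] 78.5 tri [ 0.4565 -0.0289  0.0418] gap 0.0009 top@z [ 0.4569 -0.0284  0.054 ] scene@z [ 0.4647 -0.0252  0.054 ]
plus 100 [332.5 192.1] 95.0 tri [ 0.4564 -0.0289  0.0416] gap 0.0008 top@z [ 0.4569 -0.0284  0.054 ] scene@z [ 0.4648 -0.0251  0.054 ]
plus 120 [332.5 192. ] 111.5 tri [ 0.4564 -0.0288  0.0422] gap 0.0006 top@z [ 0.4569 -0.0284  0.054 ] scene@z [ 0.4643 -0.0251  0.054 ]
```

Both keys are identified. From the top view at z = 0.054, the bar is at (0.6285, 0.149) with yaw −0.40, 65 x 20 mm against the true 66 x 18. The dome is at (0.6215, −0.165). The scene view agrees to within about 8 mm; its offset is the same for every object, since it also sees the caps' sides. The plan is to shut the fingers, line the tool x up with the bar, and travel at z ≈ 0.24.

```bash
cat >> h.py <<'E'
from scipy.spatial.transform import Rotation as Ro
def plan(pos,psi,n,hand=0):
    s=r.get_state(); p=np.array(s['tool_pos']);R=Ro.from_quat(s['eef_rot'])
    T=Ro.from_matrix(np.array([[np.cos(psi),np.sin(psi),0],[np.sin(psi),-np.cos(psi),0],[0,0,-1]]).reshape(3,3))
    w=(R.inv()*T).as_rotvec(); d=np.array(pos)-p
    print("t",round(s['clock'],2),"p",p.round(4),"F",np.round(s['contact_force'],1),"op",round(s['opening'],2),"d",(d*1e3).round(1),"w",w.round(3),"q",np.round(s['q'],2))
    for i in range(n):
        Rc=R*Ro.from_rotvec(w*i/n)
        print([hand]+list((Rc.inv().apply(d/n)*1e3).round(0).astype(int))+list((w/n).round(3)))
E
python3 -c "
from h import *
plan([.6285,.149,.24],-.4,24)"
```

```text
t 0.1 p [ 0.1428 -0.6079  0.238 ] F [-0.3 -0.7  0.5] op 1.0 d [485.7 756.9   2. ] w [-0.001  0.002 -0.94 ] q [ 1.37  0.69 -0.19  1.57  0.16  0.9  -0.22]
[0, np.int64(-26), np.int64(-27), np.int64(0), np.float64(-0.0), np.float64(0.0), np.float64(-0.039)]
[0, np.int64(-25), np.int64(-28), np.int64(0), np.float64(-0.0), np.float64(0.0), np.float64(-0.039)]
[0, np.int64(-24), np.int64(-29), np.int64(0), np.float64(-0.0), np.float64(0.0), np.float64(-0.039)]
[0, np.int64(-23), np.int64(-30), np.int64(0), np.float64(-0.0), np.float64(0.0), np.float64(-0.039)]
[0, np.int64(-22), np.int64(-31), np.int64(0), np.float64(-0.0), np.float64(0.0), np.float64(-0.039)]
[0, np.int64(-20), np.int64(-31), np.int64(0), np.float64(-0.0), np.float64(0.0), np.float64(-0.039)]
[0, np.int64(-19), np.int64(-32), np.int64(0), np.float64(-0.0), np.float64(0.0), np.float64(-0.039)]
[0, np.int64(-18), np.int64(-33), np.int64(0), np.float64(-0.0), np.float64(0.0), np.float64(-0.039)]
[0, np.int64(-17), np.int64(-34), np.int64(0), np.float64(-0.0), np.float64(0.0), np.float64(-0.039)]
[0, np.int64(-15), np.int64(-
[... 786 characters left out ...]
, np.int64(-4), np.int64(-37), np.int64(0), np.float64(-0.0), np.float64(0.0), np.float64(-0.039)]
[0, np.int64(-2), np.int64(-37), np.int64(0), np.float64(-0.0), np.float64(0.0), np.float64(-0.039)]
[0, np.int64(-1), np.int64(-37), np.int64(0), np.float64(-0.0), np.float64(0.0), np.float64(-0.039)]
[0, np.int64(1), np.int64(-37), np.int64(0), np.float64(-0.0), np.float64(0.0), np.float64(-0.039)]
[0, np.int64(2), np.int64(-37), np.int64(0), np.float64(-0.0), np.float64(0.0), np.float64(-0.039)]
[0, np.int64(3), np.int64(-37), np.int64(0), np.float64(-0.0), np.float64(0.0), np.float64(-0.039)]
[0, np.int64(5), np.int64(-37), np.int64(0), np.float64(-0.0), np.float64(0.0), np.float64(-0.039)]
```

Emit:
play_rows:
  increments:
    - [0, -26, -27, -1, 0, 0, -0.04]
    - [0, -25, -28, -1, 0, 0, -0.04]
    - [0, -24, -29, 0, 0, 0, -0.04]
    - [0, -23, -30, 0, 0, 0, -0.04]
    - [0, -22, -31, 0, 0, 0, -0.04]
    - [0, -20, -31, 0, 0, 0, -0.04]
    - [0, -19, -32, 0, 0, 0, -0.04]
    - [0, -18, -33, 0, 0, 0, -0.04]
  grip_force: 10

```text
clock: 1.1
tool_pos: [0.3046, -0.3477, 0.2375]
eef_rot: [0.874, -0.487, -0.003, -0.001]
contact_force: [0.0, 0.6, -0.5]
opening: 0.12
```

```bash
sed -i 's/print(\[hand\].*/print([hand]+[int(v) for v in (Rc.inv().apply(d\/n)*1e3).round(0)]+[float(v) for v in (w\/n).round(3)])/' h.py; python3 -c "
from h import *
plan([.6285,.149,.24],-.4,16)"
```

```text
t 1.1 p [ 0.3046 -0.3477  0.2375] F [ 0.   0.6 -0.5] op 0.12 d [323.9 496.7   2.5] w [-0.001  0.006 -0.616] q [ 0.93  0.49 -0.27  2.03  0.21  0.65 -0.49]
[0, -16, -34, 0, -0.0, 0.0, -0.039]
[0, -14, -34, 0, -0.0, 0.0, -0.039]
[0, -13, -35, 0, -0.0, 0.0, -0.039]
[0, -12, -35, 0, -0.0, 0.0, -0.039]
[0, -10, -36, 0, -0.0, 0.0, -0.039]
[0, -9, -36, 0, -0.0, 0.0, -0.039]
[0, -8, -36, 0, -0.0, 0.0, -0.039]
[0, -6, -37, 0, -0.0, 0.0, -0.039]
[0, -5, -37, 0, -0.0, 0.0, -0.039]
[0, -3, -37, 0, -0.0, 0.0, -0.039]
[0, -2, -37, 0, -0.0, 0.0, -0.039]
[0, -1, -37, 0, -0.0, 0.0, -0.039]
[0, 1, -37, 0, -0.0, 0.0, -0.039]
[0, 2, -37, 0, -0.0, 0.0, -0.039]
[0, 4, -37, 0, -0.0, 0.0, -0.039]
[0, 5, -37, 0, -0.0, 0.0, -0.039]
```

Emit:
play_rows:
  increments:
    - [0, -16, -34, -1, 0, 0, -0.04]
    - [0, -14, -34, -1, 0, 0, -0.04]
    - [0, -13, -35, 0, 0, 0, -0.04]
    - [0, -12, -35, 0, 0, 0, -0.04]
    - [0, -10, -36, 0, 0, 0, -0.04]
    - [0, -9, -36, 0, 0, 0, -0.04]
    - [0, -8, -36, 0, 0, 0, -0.04]
    - [0, -6, -37, 0, 0, 0, -0.04]

```text
clock: 2.1
tool_pos: [0.4684, -0.0884, 0.2388]
eef_rot: [0.942, -0.336, -0.004, -0.001]
contact_force: [0.5, -0.7, 0.2]
opening: 0.006
```

Emit:
play_rows:
  increments:
    - [0, -5, -37, -1, 0, 0, -0.04]
    - [0, -3, -37, -1, 0, 0, -0.04]
    - [0, -2, -37, 0, 0, 0, -0.04]
    - [0, -1, -37, 0, 0, 0, -0.04]
    - [0, 1, -37, 0, 0, 0, -0.04]
    - [0, 2, -37, 0, 0, 0, -0.04]
    - [0, 4, -37, 0, 0, 0, -0.04]
    - [0, 5, -37, 0, 0, 0, -0.04]

```text
clock: 3.1
tool_pos: [0.6248, 0.1731, 0.2377]
eef_rot: [0.984, -0.177, -0.007, -0.0]
contact_force: [0.2, 0.2, 0.5]
opening: 0.002
```

```bash
python3 -c "
from h import *
plan([.6285,.149,.09],-.4,7)"
```

```text
t 3.1 p [0.6248 0.1731 0.2377] F [0.2 0.2 0.5] op 0.0 d [   3.7  -24.1 -147.7] w [0.003 0.013 0.044] q [-0.13  0.75 -0.39  1.47  0.3   1.   -0.96]
[0, 2, 3, 21, 0.0, 0.002, 0.006]
[0, 2, 3, 21, 0.0, 0.002, 0.006]
[0, 2, 3, 21, 0.0, 0.002, 0.006]
[0, 2, 3, 21, 0.0, 0.002, 0.006]
[0, 2, 3, 21, 0.0, 0.002, 0.006]
[0, 2, 3, 21, 0.0, 0.002, 0.006]
[0, 2, 3, 21, 0.0, 0.002, 0.006]
```

Emit:
play_rows:
  increments:
    - [0, 5, 10, 10, 0, 0.006, 0.02]
    - [0, 5, 10, 20, 0, 0.006, 0.02]
    - [0, 2, 1, 25, 0, 0, 0]
    - [0, 0, 0, 25, 0, 0, 0]
    - [0, 0, 0, 25, 0, 0, 0]
    - [0, 0, 0, 25, 0, 0, 0]
    - [0, 0, 0, 12, 0, 0, 0]
    - [0, 0, 0, 0, 0, 0, 0]

```text
clock: 4.1
tool_pos: [0.6246, 0.1406, 0.0871]
eef_rot: [0.98, -0.2, -0.003, 0.005]
contact_force: [0.6, -0.3, 0.4]
opening: 0.004
```

```bash
python3 -c "
from h import *
plan([.6285,.149,.058],-.4,1)
im=r.snapshot('top');sc=r.snapshot('scene')
a=cv2.resize(im[140:220,220:330],(550,400),interpolation=cv2.INTER_CUBIC)
b=cv2.resize(sc[210:290,320:390],(233,266),interpolation=cv2.INTER_CUBIC)
o=np.zeros((400,800,3),np.uint8);o[:,:550]=a;o[:266,555:788]=b;cv2.imwrite('pics/bar2.png',o[:,:,::-1])"
```

```text
t 4.1 p [0.6246 0.1406 0.0871] F [ 0.6 -0.3  0.4] op 0.0 d [  3.9   8.4 -29.1] w [ 0.012  0.004 -0.003] q [-0.13  0.92 -0.31  1.61  0.4   0.69 -1.04]
[0, 0, -10, 29, 0.012, 0.004, -0.003]
```

View pics/bar2.png

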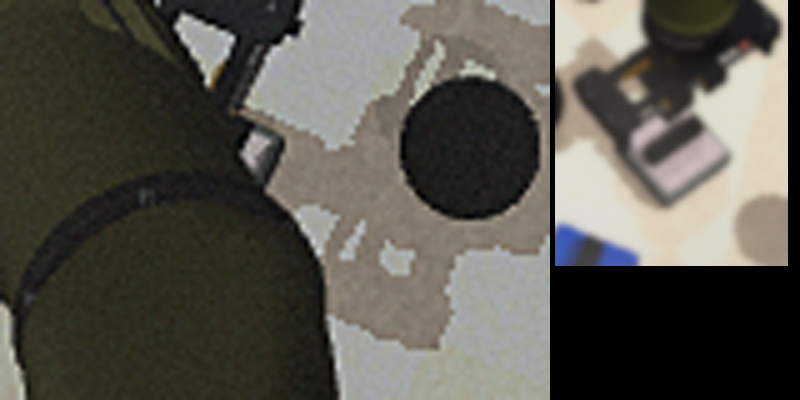

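```bash
python3 -c "
from h import *
P=proj('scene',[[.6246,.1406,.0871],[.6285,.149,.054]])
print(P,(P-[320,210])*3.33+[555,0])
P=proj('top',[[.6246,.1406,.0871],[.6285,.149,.054]])
print(P,(P-[220,140])*5)
im=cv2.imread('pics/bar2.png')
cv2.imwrite('pics/bar2b.png',cv2.resize(im[:266,555:788],(699,570)[:2] and (525,599),interpolation=cv2.INTER_CUBIC))
"
```

```text
[[353.97606233 242.67162276]
 [354.96822356 249.83450105]] [[668.14028756 108.7965038 ]
 [671.44418446 132.6488885 ]]
[[256.29873118 174.39632429]
 [254.91627014 174.20357027]] [[181.49365591 171.98162146]
 [174.58135072 171.01785136]]
```

View pics/bar2b.png

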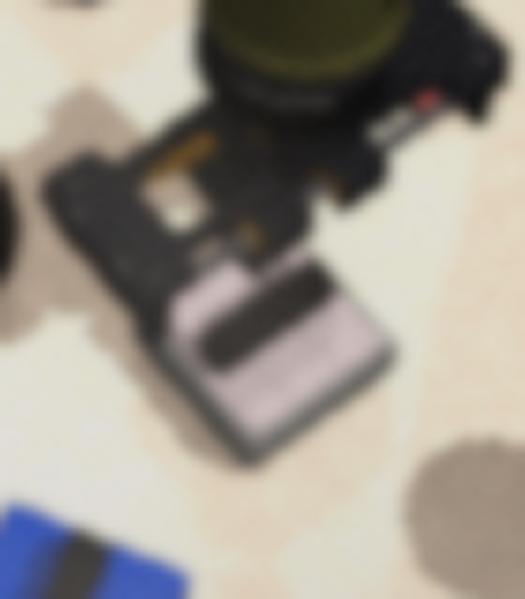

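The scene picture shows the shut fingertips just behind and above the bar, at crop (270,260). The projected TCP falls at (254,245), so the fingertips sit about 2 px low too, the same offset the keys show. That supports the top-view fix. Next I'll correct the 9 mm sideways error and come to just above the cap.

Emit:
play_rows:
  increments:
    - [0, 0, -4, 0, 0.006, 0.002, 0]
    - [0, 0, -4, 0, 0.006, 0.002, 0]
    - [0, 0, -2, 5, 0, 0, 0]
    - [0, 0, 0, 6, 0, 0, 0]
    - [0, 0, 0, 5, 0, 0, 0]
    - [0, 0, 0, 4, 0, 0, 0]
    - [0, 0, 0, 2, 0, 0, 0]
    - [0, 0, 0, 0, 0, 0, 0]

```text
clock: 5.2
tool_pos: [0.631, 0.152, 0.0668]
eef_rot: [0.98, -0.2, 0.003, -0.002]
contact_force: [-0.1, 0.3, -0.2]
opening: 0.007
```

```bash
python3 -c "
from h import *
plan([.6285,.149,.054],-.4,1)"
```

```text
t 5.2 p [0.631  0.152  0.0668] F [-0.1  0.3 -0.2] op 0.01 d [ -2.5  -3.  -12.8] w [-0.005 -0.004 -0.003] q [-0.15  0.95 -0.3   1.61  0.41  0.64 -1.06]
[0, -1, 4, 13, -0.005, -0.004, -0.003]
```

Emit:
play_rows:
  increments:
    - [0, -1, 2, 0, -0.003, -0.002, 0]
    - [0, 0, 1, 2, 0, 0, 0]
    - [0, 0, 0, 2, 0, 0, 0]
    - [0, 0, 0, 2, 0, 0, 0]
    - [0, 0, 0, 2, 0, 0, 0]
    - [0, 0, 0, 1, 0, 0, 0]
    - [0, 0, 0, 0, 0, 0, 0]
    - [0, 0, 0, 0, 0, 0, 0]

```text
clock: 6.2
tool_pos: [0.6292, 0.1494, 0.0576]
eef_rot: [0.98, -0.2, 0.002, -0.001]
contact_force: [0.2, -0.3, 0.8]
opening: 0.007
```

```bash
python3 -c "
from h import *
plan([.6285,.149,.054],-.4,1)"
```

```text
t 6.2 p [0.6292 0.1494 0.0576] F [ 0.2 -0.3  0.8] op 0.01 d [-0.7 -0.4 -3.6] w [-0.002 -0.003 -0.003] q [-0.15  0.96 -0.29  1.61  0.41  0.62 -1.06]
[0, 0, 1, 4, -0.002, -0.003, -0.003]
```

Emit:
play_rows:
  increments:
    - [0, 0, 0, 2, 0, 0, 0]
    - [0, 0, 0, 2, 0, 0, 0]
    - [0, 0, 0, 1, 0, 0, 0]
    - [0, 0, 0, 1, 0, 0, 0]
    - [0, 0, 0, 1, 0, 0, 0]
    - [0, 0, 0, 1, 0, 0, 0]
    - [0, 0, 0, 1, 0, 0, 0]
    - [0, 0, 0, 0, 0, 0, 0]

```text
clock: 7.2
tool_pos: [0.6293, 0.1495, 0.0492]
eef_rot: [0.98, -0.2, 0.002, -0.001]
contact_force: [-1.5, -0.9, 3.4]
opening: 0.008
```

```bash
python3 -c "
from h import *
plan([.6285,.149,.043],-.4,1)"
```

```text
t 7.2 p [0.6293 0.1495 0.0492] F [-1.5 -0.9  3.4] op 0.01 d [-0.8 -0.5 -6.2] w [-0.003 -0.003 -0.003] q [-0.15  0.97 -0.28  1.62  0.42  0.61 -1.07]
[0, -1, 1, 6, -0.003, -0.003, -0.003]
```

Contact is about 3.4 N, which matches the key's friction. I'll continue down slowly.

Emit:
play_rows:
  increments:
    - [0, 0, 0, 1, 0, 0, 0]
    - [0, 0, 0, 1, 0, 0, 0]
    - [0, 0, 0, 1, 0, 0, 0]
    - [0, 0, 0, 1, 0, 0, 0]
    - [0, 0, 0, 1, 0, 0, 0]
    - [0, 0, 0, 1, 0, 0, 0]
    - [0, 0, 0, 0, 0, 0, 0]
    - [0, 0, 0, 0, 0, 0, 0]

```text
clock: 8.2
tool_pos: [0.6293, 0.1495, 0.0432]
eef_rot: [0.98, -0.2, 0.002, -0.001]
contact_force: [-1.7, -0.3, 4.7]
opening: 0.002
```

```bash
python3 -c "
from h import *
plan([.6285,.149,.042],-.4,1)"
```

```text
t 8.2 p [0.6293 0.1495 0.0432] F [-1.7 -0.3  4.7] op 0.0 d [-0.8 -0.5 -1.2] w [-0.002 -0.003 -0.003] q [-0.16  0.98 -0.28  1.62  0.42  0.6  -1.07]
[0, -1, 1, 1, -0.002, -0.003, -0.003]
```

Emit:
play_rows:
  increments:
    - [0, 0, 0, 1, 0, 0, 0]
    - [0, 0, 0, 0, 0, 0, 0]
    - [0, 0, 0, 0.5, 0, 0, 0]
    - [0, 0, 0, 0, 0, 0, 0]
    - [0, 0, 0, 0, 0, 0, 0]
    - [0, 0, 0, 0, 0, 0, 0]
    - [0, 0, 0, 0, 0, 0, 0]
    - [0, 0, 0, 0, 0, 0, 0]

```text
clock: 9.2
tool_pos: [0.6293, 0.1495, 0.0434]
eef_rot: [0.98, -0.2, 0.002, -0.001]
contact_force: [-0.7, -0.8, 4.1]
opening: 0.01
```

The zero rows let the arm ease back, so I need to keep commanding a small downward increment to build up force against the stop.

Emit:
play_rows:
  increments:
    - [0, 0, 0, 1, 0, 0, 0]
    - [0, 0, 0, 1, 0, 0, 0]
    - [0, 0, 0, 1, 0, 0, 0]
    - [0, 0, 0, 1, 0, 0, 0]
    - [0, 0, 0, 1, 0, 0, 0]
    - [0, 0, 0, 1, 0, 0, 0]
    - [0, 0, 0, 1, 0, 0, 0]
    - [0, 0, 0, 1, 0, 0, 0]

```text
clock: 10.2
tool_pos: [0.6294, 0.1495, 0.0415]
eef_rot: [0.98, -0.201, 0.003, 0.0]
contact_force: [-4.1, -0.5, 12.3]
opening: 0.007
```

The force rose to 12.3 N over 1.9 mm, or 4.3 N/mm. That is the cushion rate, so the key is at its stop. I'll lift straight up and check.

Emit:
play_rows:
  increments:
    - [0, 0, 0, -2, 0, 0, 0]
    - [0, 0, 0, -4, 0, 0, 0]
    - [0, 0, 0, -10, 0, 0, 0]
    - [0, 0, 0, -20, 0, 0, 0]
    - [0, 0, 0, -25, 0, 0, 0]
    - [0, 0, 0, -25, 0, 0, 0]
    - [0, 0, 0, -10, 0, 0, 0]
    - [0, 0, 0, 0, 0, 0, 0]

```text
clock: 11.2
tool_pos: [0.6297, 0.15, 0.1439]
eef_rot: [0.98, -0.2, 0.004, -0.001]
contact_force: [-0.8, -0.2, 0.2]
opening: 0.005
```

```bash
python3 -c "
from h import *
plan([.6215,-.165,.135],-.4,8)
sc=r.snapshot('scene')
a=cv2.imread('pics/scene0.png')[:,:,::-1]
f=lambda x:cv2.resize(x[215:285,315:395],(395,346),interpolation=cv2.INTER_CUBIC)
cv2.imwrite('pics/bar3.png',np.hstack([f(a),f(sc)])[:,:,::-1])"
```

```text
t 11.2 p [0.6297 0.15   0.1439] F [-0.8 -0.2  0.2] op 0.0 d [  -8.2 -315.    -8.9] w [-0.004 -0.008 -0.004] q [-0.13  0.84 -0.34  1.58  0.36  0.77 -1.02]
[0, 15, 37, 1, -0.0, -0.001, -0.0]
[0, 14, 37, 1, -0.0, -0.001, -0.0]
[0, 14, 37, 1, -0.0, -0.001, -0.0]
[0, 14, 37, 1, -0.0, -0.001, -0.0]
[0, 14, 37, 1, -0.0, -0.001, -0.0]
[0, 14, 37, 1, -0.0, -0.001, -0.0]
[0, 14, 37, 1, -0.0, -0.001, -0.0]
[0, 14, 37, 1, -0.0, -0.001, -0.0]
```

View pics/bar3.png

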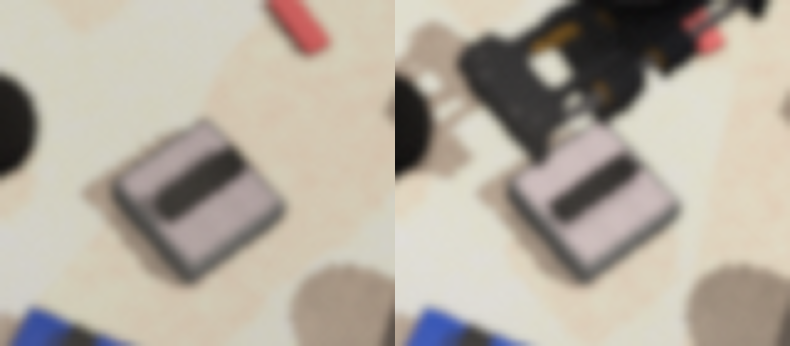

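On the right, the bar sits visibly lower (crop (595,188), against (200,185) before, with a thinner side face). The box outline has not moved. Next is the dome.

Emit:
play_rows:
  increments:
    - [0, 15, 37, 1, 0, 0, 0]
    - [0, 14, 37, 1, 0, -0.002, 0]
    - [0, 14, 37, 1, 0, -0.002, 0]
    - [0, 14, 37, 1, 0, -0.002, 0]
    - [0, 14, 37, 1, 0, -0.002, 0]
    - [0, 14, 37, 1, 0, 0, 0]
    - [0, 12, 33, 1, 0, 0, 0]
    - [0, 5, 12, 0, 0, 0, 0]

```text
clock: 12.25
tool_pos: [0.6136, -0.1418, 0.126]
eef_rot: [0.98, -0.198, -0.008, -0.001]
contact_force: [0.3, 0.1, -1.0]
opening: 0.002
```

Emit:
play_rows:
  increments:
    - [0, 0, 0, 0, 0, 0, 0]
    - [0, 0, 0, 0, 0, 0, 0]
    - [0, 0, 0, 10, 0, 0, 0]
    - [0, 0, 0, 15, 0, 0, 0]
    - [0, 0, 0, 15, 0, 0, 0]
    - [0, 0, 0, 10, 0, 0, 0]
    - [0, 0, 0, 5, 0, 0, 0]
    - [0, 0, 0, 0, 0, 0, 0]

```text
clock: 13.25
tool_pos: [0.6124, -0.134, 0.0653]
eef_rot: [0.981, -0.194, -0.009, -0.003]
contact_force: [0.2, -0.0, -0.5]
opening: 0.005
```

```bash
python3 -c "
from h import *
plan([.6215,-.165,.062],-.4,1)"
```

```text
t 13.25 p [ 0.6124 -0.134   0.0653] F [ 0.2 -0.  -0.5] op 0.01 d [  9.1 -31.   -3.3] w [-0.003  0.02   0.009] q [ 0.33  0.94 -0.35  1.65  0.46  0.65 -0.65]
[0, 20, 25, 3, -0.003, 0.02, 0.009]
```

Emit:
play_rows:
  increments:
    - [0, 4, 5, 0, 0, 0.01, 0]
    - [0, 4, 5, 0, 0, 0.01, 0]
    - [0, 4, 5, 0, 0, 0, 0]
    - [0, 4, 5, 0, 0, 0, 0]
    - [0, 3, 4, 0, 0, 0, 0]
    - [0, 1, 1, 0, 0, 0, 0]
    - [0, 0, 0, 0, 0, 0, 0]
    - [0, 0, 0, 0, 0, 0, 0]

```text
clock: 14.25
tool_pos: [0.623, -0.1682, 0.0666]
eef_rot: [0.981, -0.195, 0.002, -0.001]
contact_force: [-0.4, -0.9, -0.4]
opening: 0.003
```

```bash
python3 -c "
from h import *
plan([.6215,-.165,.056],-.4,1)
sc=r.snapshot('scene');a=cv2.imread('pics/scene0.png')[:,:,::-1]
f=lambda x:cv2.resize(x[175:245,235:315],(395,346),interpolation=cv2.INTER_CUBIC)
cv2.imwrite('pics/dome1.png',np.hstack([f(a),f(sc)])[:,:,::-1])"
```

```text
t 14.25 p [ 0.623  -0.1682  0.0666] F [-0.4 -0.9 -0.4] op 0.0 d [ -1.5   3.2 -10.6] w [-0.003 -0.004  0.007] q [ 0.38  0.95 -0.35  1.62  0.47  0.65 -0.61]
[0, -3, -2, 11, -0.003, -0.004, 0.007]
```

View pics/dome1.png

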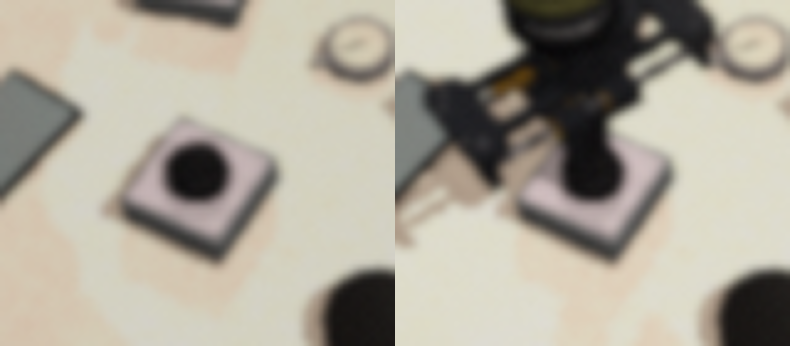

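The fingertips stand above the dome (crop (595,150), cap at (592,180)), and the box has not moved. I'll descend.

Emit:
play_rows:
  increments:
    - [0, -1, -1, 1, 0, -0.003, 0]
    - [0, -1, -1, 2, 0, 0, 0]
    - [0, 0, 0, 2, 0, 0, 0]
    - [0, 0, 0, 2, 0, 0, 0]
    - [0, 0, 0, 2, 0, 0, 0]
    - [0, 0, 0, 1, 0, 0, 0]
    - [0, 0, 0, 1, 0, 0, 0]
    - [0, 0, 0, 1, 0, 0, 0]

```text
clock: 15.3
tool_pos: [0.6218, -0.1647, 0.0537]
eef_rot: [0.981, -0.195, 0.001, -0.001]
contact_force: [-0.0, 0.5, 1.2]
opening: 0.004
```

```bash
python3 -c "
from h import *
plan([.6215,-.165,.043],-.4,1)"
```

```text
t 15.3 p [ 0.6218 -0.1647  0.0537] F [-0.   0.5  1.2] op 0.0 d [ -0.3  -0.3 -10.7] w [-0.003 -0.001  0.008] q [ 0.37  0.97 -0.34  1.62  0.48  0.63 -0.62]
[0, 0, 0, 11, -0.003, -0.001, 0.008]
```

Emit:
play_rows:
  increments:
    - [0, 0, 0, 1.5, 0, 0, 0]
    - [0, 0, 0, 1.5, 0, 0, 0]
    - [0, 0, 0, 1.5, 0, 0, 0]
    - [0, 0, 0, 1.5, 0, 0, 0]
    - [0, 0, 0, 1.5, 0, 0, 0]
    - [0, 0, 0, 1.5, 0, 0, 0]
    - [0, 0, 0, 1.5, 0, 0, 0]
    - [0, 0, 0, 1, 0, 0, 0]

```text
clock: 16.3
tool_pos: [0.6218, -0.1647, 0.0426]
eef_rot: [0.981, -0.195, 0.001, -0.001]
contact_force: [-2.2, 0.3, 6.3]
opening: 0.007
```

Now well down at 6.3 N. I'll hold about a second with small increments to offset the easing back.

Emit:
play_rows:
  increments:
    - [0, 0, 0, 0.8, 0, 0, 0]
    - [0, 0, 0, 0.7, 0, 0, 0]
    - [0, 0, 0, 0.7, 0, 0, 0]
    - [0, 0, 0, 0.7, 0, 0, 0]
    - [0, 0, 0, 0.7, 0, 0, 0]
    - [0, 0, 0, 0.7, 0, 0, 0]
    - [0, 0, 0, 0.7, 0, 0, 0]
    - [0, 0, 0, 0.7, 0, 0, 0]

```text
clock: 17.3
tool_pos: [0.6219, -0.1647, 0.0418]
eef_rot: [0.981, -0.195, 0.001, -0.0]
contact_force: [-3.2, 0.5, 8.2]
opening: 0.006
```

Emit:
play_rows:
  increments:
    - [0, 0, 0, -3, 0, 0, 0]
    - [0, 0, 0, -6, 0, 0, 0]
    - [0, 0, 0, -12, 0, 0, 0]
    - [0, 0, 0, -20, 0, 0, 0]
    - [0, 0, 0, -25, 0, 0, 0]
    - [0, 0, 0, -25, 0, 0, 0]
    - [0, 0, 0, -25, 0, 0, 0]
    - [0, 0, 0, -25, 0, 0, 0]

```text
clock: 18.3
tool_pos: [0.6212, -0.1646, 0.1906]
eef_rot: [0.981, -0.195, 0.001, -0.001]
contact_force: [-0.6, 0.3, 1.0]
opening: 0.006
```

Emit:
play_rows:
  increments:
    - [0, -16, -35, -5, 0, 0, 0]
    - [0, -16, -35, 0, 0, 0, 0]
    - [0, 10, -40, 0, 0, 0, 0]
    - [0, -25, 0, 0, 0, 0, 0]
    - [0, -35, 0, 0, 0, 0, 0]
    - [0, -35, 0, 0, 0, 0, 0]
    - [0, -20, 0, 0, 0, 0, 0]
    - [0, 0, 0, 0, 0, 0, 0]

```text
clock: 19.3
tool_pos: [0.5382, -0.0055, 0.2071]
eef_rot: [0.981, -0.195, 0.01, -0.002]
contact_force: [0.4, -0.3, 0.5]
opening: 0.009
```

```bash
python3 -c "
from h import *
plan([.45,0,.24],-.4,1)
for n in('top','scene'): cv2.imwrite(f'pics/{n}9.png',r.snapshot(n)[:,:,::-1])
a=cv2.imread('pics/scene0.png');b=cv2.imread('pics/scene9.png')
f=lambda x:cv2.resize(x[150:290,230:440],(399,266),interpolation=cv2.INTER_CUBIC)
cv2.imwrite('pics/end.png',np.vstack([np.hstack([f(a),f(b)]),cv2.resize(cv2.imread('pics/top9.png')[60:320,100:560],(798,330))[:,:798]])) if True else 0
"
```

```text
t 19.3 p [ 0.5382 -0.0055  0.2071] F [ 0.4 -0.3  0.5] op 0.01 d [-88.2   5.5  32.9] w [-0.008 -0.018  0.008] q [ 0.17  0.63 -0.41  1.87  0.38  0.69 -0.85]
[0, -83, 28, -35, -0.008, -0.018, 0.008]
```

View pics/end.png

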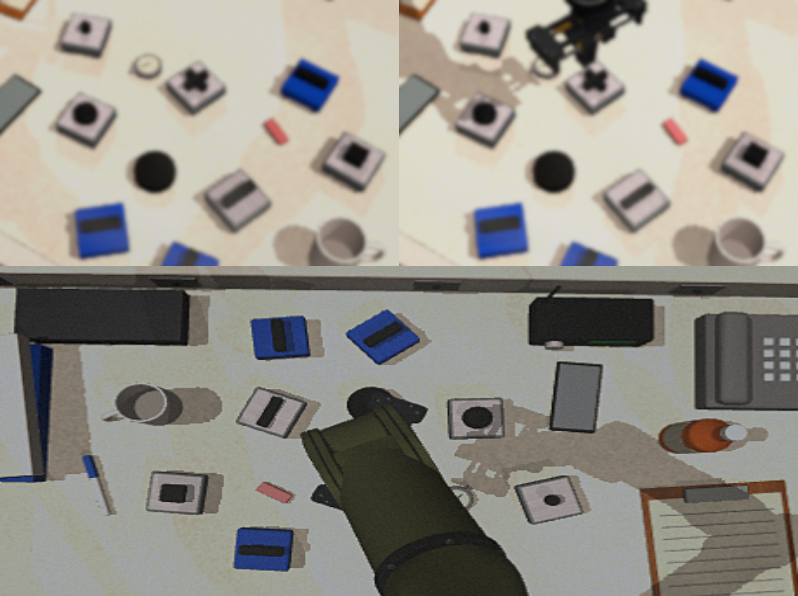

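Everything stands where it was and the arm is clear. One last numeric check on the two keys: bar height, and whether the dome is back up.

```bash
python3 - <<'E'
from h import *
def cen(g,u,v,rad,th):
    p=g[v-rad:v+rad+1,u-rad:u+rad+1]
    cs,_=cv2.findContours((p<th).astype(np.uint8),0,cv2.CHAIN_APPROX_NONE)
    c=max(cs,key=cv2.contourArea); m=cv2.moments(c); return np.round((m['m10']/m['m00']+u-rad,m['m01']/m['m00']+v-rad,m['m00']),1)
for k in('0','9'):
    s=cv2.imread(f'pics/scene{k}.png').max(axis=2);t=cv2.imread(f'pics/top{k}.png').max(axis=2)
    print(k,"bar",cen(s,355,252,12,95),cen(t,257,175,13,60),"dome",cen(s,275,210,9,85),cen(t,374,180,14,60),"sq",cen(s,417,231,8,100),cen(t,203,239,12,60))
print(proj('scene',[[.6285,.149,.054],[.6285,.149,.044]]),proj('top',[[.6285,.149,.054],[.6285,.149,.044]]))
# dome box / bar box outline in top
E
```

```text
0 bar [354.8 251.7  94. ] [254.9 174.2 164. ] dome [274.4 209.6  96. ] [374.8 179.1 220. ] sq [416.5 231.2 106.5] [199.5 238.6 187. ]
9 bar [355.1 252.5  61. ] [255.2 174.4 148.5] dome [274.3 209.1  96.5] [374.8 179.1 214. ] sq [416.5 231.2 105.5] [199.6 238.7 178.5]
[[354.96822356 249.83450105]
 [354.7269379  251.30760991]] [[254.91627014 174.20357027]
 [255.46334609 174.60916689]]
```

```bash
python3 -c "
from plant import r
print(r.finish_job(), r.get_state()['clock'])"
```

```text
the job is handed in; nothing more can be done
the job is handed in; nothing more can be done
```

I pressed the grey box's bar key (clock stop) down first, then the large round horn key. I held the horn at the bottom for about 1 s, let it spring back, withdrew, and handed the job in at about 19.4 s.

- **Bar key:** at 4.1–12.3 N the force rose 4.3 N per mm, the cushion's own rate, so the key was at its stop. After release the pictures show the cap lower, with its visible dark area down from 94 to 61 px in the scene view. The pixel shifts (0.8 px in the scene view, 0.3 px in the top view) are about half of what a 10 mm drop of the top face alone would give. I put the rest down to the cap's visible side shrinking, so the force is the stronger evidence.
- **Horn key:** the push was 6–8 N at a tip height of about 42 mm. Afterwards the cap's image was back within 0.5 px of where it started.
- **Everything else:** in the final pictures I saw no box or other object moved, and the contact force was near zero.
- **Disagreement between views:** the scene camera placed every object 6–9 mm off from the top camera, in the same direction each time. The gripper tip showed a similar offset, so I used the top view.

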